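# Put the garlic away in the clip-lock box

### The job

Put the garlic away so that it does not smell: set the garlic bulb in the frosted food box, put the teal lid on so that it sits flat on the rim all round, then swing both end clips up over the lid until they are fully home. Leave the other things on the worktop where they are.

Things in the scene. Friction and masses are not known exactly. Their poses are not given: they have to be found in the camera images.
- box: Frosted translucent plastic food box, open at the top, fixed firmly to the worktop. Outer 110 mm (x) by 140 mm (y, long side), rim 78 mm above the worktop; wall 3 mm, floor 4 mm, inside 104 by 134 mm. Origin: centre of its underside. z up, y along the long side; the two clips are on its short ends, at +y (clip_a) and -y (clip_b).
- garlic_mid (a point): The garlic bulb, pinkish white, 60 x 57 mm across and 58 mm high, loose, standing on its root end, about 40 g. The point is its centre, 29 mm above its underside; its z axis points up through the stalk. It can be gripped across at this height or a little above.
- lid_grip (a point): The loose teal lid, about 120 g, right way up on the worktop. Point: centre of the bar grip on its top; y along the bar and the lid's long side, z up. Bar 18 mm wide (x), 64 mm long (y), its top 12.5 mm above and its foot (the lid's top face) 12.5 mm below the point. Seated, the point is over the box's centre, 95.5 mm above the worktop. Fits either way round (half turn).
- lid_plug (a point): Underside of the same lid (centre), 26.5 mm below lid_grip, same axes. The plug is 9 mm deep, 99.6 by 129.6 mm, narrowing to 93 by 123 mm at its foot: 2.2 mm play all round in the box, 5.5 mm at the foot. Above it the flange, 122 by 152 mm and 5 mm thick, which rests on the box's rim all round when seated.
- clip_a (a joint): Angle (rad) of the teal clip at the box's +y end, a 56 mm wide leaf with a hook along its top. 0 = upright, fully home (hard stop), the hook reaching 7 mm in over the seated lid's edge; grows as the top leans outward. Starts at 0.5 to 0.8, stays where it is left (friction 0.04 N m, no spring). Shut too early it blocks the lid.
- clip_a_hinge (a point): Pin of that clip, at (0, +82, 50) mm in the box frame; the clip turns about the box's x axis. Fixed to the box; axes as the box.
- clip_a_tab (a point): Tip of that clip's 40 mm wide thumb tab, its outermost and topmost point: 41 mm above the pin and 7 mm outward of it when home. To close the clip, push this tip towards the box from outside, fingertips about 12 mm below it; it rises on its arc about the pin, so rise with it. Moves with the clip; y axis outward from the box (when home), x along the pin.
- clip_b (a joint): Angle (rad) of the teal clip at the box's -y end, a 56 mm wide leaf with a hook along its top. 0 = upright, fully home (hard stop), the hook reaching 7 mm in over the seated lid's edge; grows as the top leans outward. Starts at 0.5 to 0.8, stays where it is left (friction 0.04 N m, no spring). Shut too early it blocks the lid.
- clip_b_hinge (a point): Pin of that clip, at (0, -82, 50) mm in the box frame; the clip turns about the box's x axis. Fixed to the box; axes as the box.
- clip_b_tab (a point): Tip of that clip's 40 mm wide thumb tab, its outermost and topmost point: 41 mm above the pin and 7 mm outward of it when home. To close the clip, push this tip towards the box from outside, fingertips about 12 mm below it; it rises on its arc about the pin, so rise with it. Moves with the clip; y axis outward from the box (when home), x along the pin.
- mug_mid (a point): Bystander: white mug, 78 mm across and 101 mm high, behind the work towards the hob. Point 50 mm above its underside.
- jam_jar_mid (a point): Bystander: jar of red jam with red lid, 66 mm across and 90 mm high, at the back. Point at its centre.
- lemon_mid (a point): Bystander: lemon, 83 x 58 x 58 mm, at the back. Point at its centre.

How it is judged:
By the outcome, as a careful person would: the job done as asked, in the order asked, and still so for the second after the job is handed in, with the robot touching nothing.
It also fails if it takes over 72 s, if anything falls off the work surface, if the arm or the gripper's body presses on something with over 40 N, if the wrist force passes 120 N, or if a joint passes its speed limit or range.

### The arm

A 6-joint arm with a two-finger parallel gripper is mounted at the origin on a cart in front of the work surface, level with it; the furniture and walls round the work are solid. World frame = base frame: x ahead of the robot, y to its left, z up, the work surface at z = 0. Lengths are in m, angles in rad, forces in N, time in s.
With the tool pointing down it reaches from about 0.4 to 0.825 m from the base axis. Payload 7 kg.
Tool frame: the origin (TCP) lies on the centre line of the jaws, within the pads' length; the fingertips stand arm.tip_reach ahead of it and the grasp point (between the pads) lies 5 mm behind it (arm.tip_reach is the distance from the TCP to the fingertips, in m); z points along the fingers, y is the line along which they close (so a half turn about z gives the same grasp; the last joint's range is limited). The gripper opens to 88 mm and grips with 3 to 60 N. Pads are 19 mm wide; open, the fingers measure 130 mm over their backs; the gripper's body (78 mm by 193 mm) begins 47 mm behind the grasp point.
Start: joints at [1.47, 0.359, 0.012, 0, -1.224, -0.288], TCP at [0.256, 0.625, 0.241] pointing down, gripper open.
Joint ranges: [-3.07, 3.07], [-1.43, 2.12], [-1.02, 1.25], [-3.03, 1.67], [-3.05, -0], [-3.03, 3.03]. Speed limits (rad/s): [2.39, 2.39, 3.01, 3.14, 3.14, 3.14].

### API

Orientations are given as [roll, pitch, yaw] about the fixed x, y, z axes, in that order (R = Rz(yaw) Ry(pitch) Rx(roll)).
In Python, from station import status, optics, order, arm gives the robot as it stands. The module is installed in compiled form; this text tells all that it offers.
- The arm moves only by the shell command python3 -m jog 'ROWS' [FORCE]. ROWS is JSON, a list of rows, each a list of 3 entries, a list of its own where there are three numbers: the gripper command: -1 is shut, 1 is fully open, values between are in proportion, then the shift along the tool's x, y, z in mm, then the turn about the tool's z in rad. A call has 1 to 20 rows; each row is the pose to reach, as a shift and turn from the pose commanded when the call began, along the tool's axes at that moment; what a row does not reach only later rows make up. A row lasts 1/8 s, in which the tool goes at most 62.5 mm and 10.7 degrees, less where a joint would pass 70% of its speed; a pose out of reach is approached as far as the arm can. A call with a gripper value outside its range is refused whole. The fingers move at their own pace and stop on an object; FORCE is the grip in N (left out, the last holds). Time passes only in rows, so rows that repeat a pose let the fingers close. It gives the time, the measured TCP pose, the force, the opening and the grip force at its end, in the units of the state.
- status.get_state(): the state, without advancing time (a new reading comes with each control period).
- optics.grab_frame(name): name is "side" or "top"; returns a dict with "color" (400x640x3 uint8, red, green, blue), "mtx" (3x3 intrinsics, pixels), "k1" (the pictures are not rectified: a ray, as slopes to the right and down, at radius r is drawn at 1 + k1 r^2 times it, then the intrinsics apply), "cam_to_world" (4x4, takes a point from camera to world coordinates). Camera axes: x right, y down, z forward; pixel columns grow to the right and rows downward; lengths in m; the calibration is good to about 2 mm. A picture is of the moment at which its call begins. There is no depth.
- order.job_done(): hands the job in; it is judged then, once.
The state is a dict: "t": time; "q": joint angles; "qd": joint speeds; "joint_efforts": joint torques, N m; "eef_pos": TCP position; "ee_rot": TCP orientation; "force": force on the tool from outside, world axes, zero at the start; "moment": the same for the moment, N m; "width": finger opening in m; "gripper_force": force on a finger pad.
Only numpy, scipy, OpenCV 4.12 (cv2) and the standard library are available. Lean on these libraries where they do the work, as an engineer would, in place of code of your own. Each camera call takes 0.05 s, during which the arm holds its last target. There are 200 camera calls.

## Working session

There is one attempt and no reset: what is moved stays moved. The work goes in short steps, Python scripts to look and compute and a shell command to move; the robot and the scene stay as the last step left them, time stands still between calls to the robot, and variables do not carry over. Pictures are saved under pics/ and viewed, at most 12 in all, crops included, and the job is handed in when it is done.

```bash
mkdir -p pics
cat > h.py <<'E'
import numpy as np,cv2
from station import status,optics,order,arm
def grab(n,f):
    d=optics.grab_frame(n); cv2.imwrite('pics/'+f,d['color'][:,:,::-1]); np.savez(''+n,**d); return d
def ray(d,u,v):
    M=np.array(d['mtx']);T=np.array(d['cam_to_world']);k=float(d['k1'])
    p=np.array([(u-M[0,2])/M[0,0],(v-M[1,2])/M[1,1]]);s=p.copy()
    for _ in range(30): s=p/(1+k*(s@s))
    return T[:3,3],T[:3,:3]@np.array([s[0],s[1],1])
def atz(d,u,v,z):
    o,r=ray(d,u,v); return o+r*(z-o[2])/r[2]
def tri(d1,a,d2,b):
    o,r=ray(d1,*a);p,s=ray(d2,*b)
    A=np.stack([r,-s],1);x=np.linalg.lstsq(A,p-o,rcond=None)[0]
    P=o+r*x[0];Q=p+s*x[1];return (P+Q)/2,np.linalg.norm(P-Q)
def proj(d,X):
    T=np.linalg.inv(np.array(d['cam_to_world']));c=T[:3,:3]@np.array(X)+T[:3,3];s=c[:2]/c[2]
    s=s*(1+float(d['k1'])*(s@s));M=np.array(d['mtx']);return M[0,0]*s[0]+M[0,2],M[1,1]*s[1]+M[1,2]
E
python3 - <<'E'
from h import *
for n in('side','top'):
    d=grab(n,n+'0.png');print(n,d['mtx'],d['k1'],np.round(d['cam_to_world'],3))
print(status.get_state(),arm.tip_reach)
E
```

```text
side [[426.9391662    0.         315.41332441]
 [  0.         426.9391662  199.43892727]
 [  0.           0.           1.        ]] -0.10404668059656196 [[-0.998  0.01  -0.065  0.622]
 [ 0.063  0.418 -0.906  1.02 ]
 [ 0.018 -0.908 -0.418  0.519]
 [ 0.     0.     0.     1.   ]]
top [[504.08155066   0.         318.25435246]
 [  0.         504.08155066 204.46221524]
 [  0.           0.           1.        ]] -0.14833526369664146 [[ 0.027 -0.98   0.198  0.336]
 [-0.999 -0.03  -0.015  0.089]
 [ 0.02  -0.197 -0.98   1.288]
 [ 0.     0.     0.     1.   ]]
{'t': 0.1, 'q': array([ 1.47008798e+00,  3.59306568e-01,  1.11532005e-02, -3.11300040e-04,
       -1.22408617e+00, -2.88125703e-01]), 'qd': array([-0.00105558, -0.0024275 ,  0.00513038,  0.00269682,  0.00050185,
        0.00224357]), 'joint_efforts': array([-1.00820806e-03, -5.84162772e+01,  2.93750989e+01,  7.01544151e+00,
        1.02158601e-02, -4.71357362e-05]), 'eef_pos': array([0.25574803, 0.62422835, 0.23972266]), 'ee_rot': array([ 3.14012577e+00, -1.29538636e-04, -3.88939946e-01]), 'force': array([-0.13943882, -0.17436017, -0.03281395]), 'moment': array([-0.03892366, -0.01482539, -0.00844313]), 'gripper_force': 0.0, 'width': 0.08768947270742085} 0.014
```

View pics/side0.png

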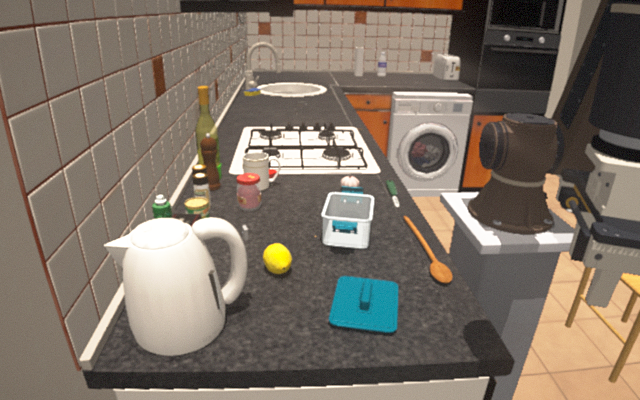

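View pics/top0.png

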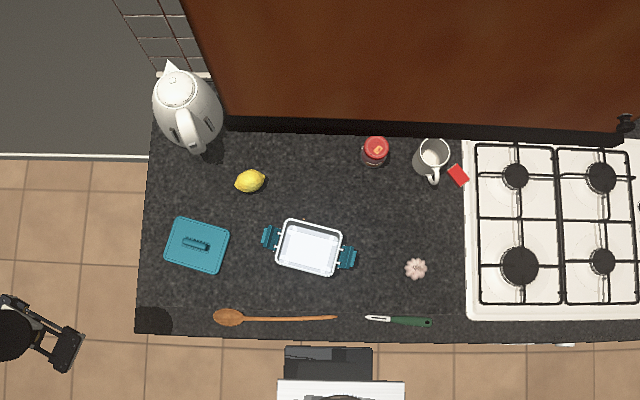

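Side: lid at about (365,303), box (348,220), garlic (350,185). Top: lid (197,244), box (309,247), garlic (415,268). I'll enlarge the top view to read it more closely.

Run:
```python
import cv2
a=cv2.imread('pics/top0.png')[205:295,155:435];cv2.imwrite('pics/c1.png',cv2.resize(a,None,fx=2.85,fy=2.85,interpolation=cv2.INTER_CUBIC))
a=cv2.imread('pics/side0.png')[165:345,310:430];cv2.imwrite('pics/c2.png',cv2.resize(a,None,fx=3.3,fy=3.3,interpolation=cv2.INTER_CUBIC))
```

```text
(no output)
```

View pics/c1.png

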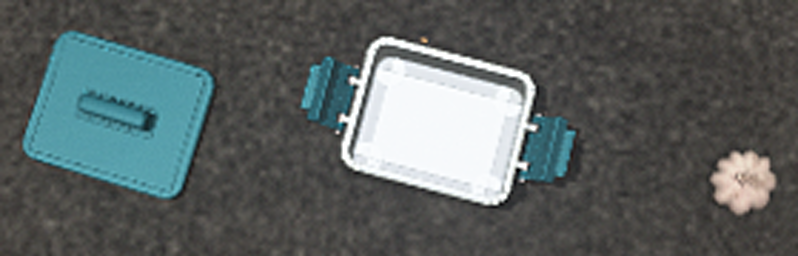

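View pics/c2.png

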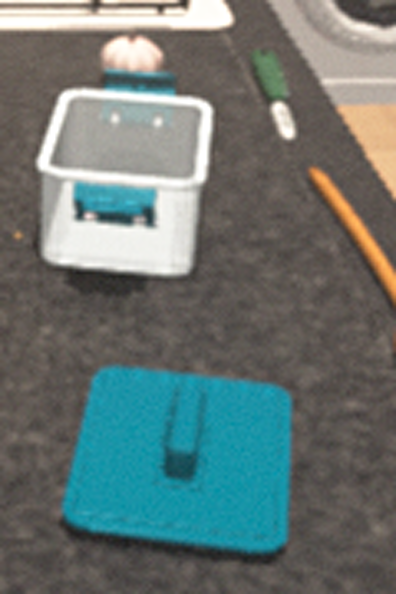

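The crops show the box rim, lid outline and both clips leaning outward. Garlic is at crop (743,181). Next I turn the edge lines into corners.

```bash
cat >> h.py <<'E'
def quad(d,L,z,f):
    # L: edge segments in order, world lines on plane z -> corners, centre, sizes, long-side yaw
    S=[[atz(d,*f(p),z)[:2] for p in s] for s in L]
    H=[np.cross([*a,1],[*b,1]) for a,b in S]
    C=[]
    for i in range(4):
        c=np.cross(H[i-1],H[i]);C.append(c[:2]/c[2])
    C=np.array(C);e=np.roll(C,-1,0)-C
    print('centre',C.mean(0).round(4),'len',np.linalg.norm(e,axis=1).round(4),'ang',np.degrees(np.arctan2(e[:,1],e[:,0])).round(1))
E
python3 - <<'E'
from h import *
t=np.load('top.npz');s=np.load('side.npz')
f=lambda p:(155+p[0]/2.85-.3,205+p[1]/2.85-.3)
g=lambda p:(310+p[0]/3.3-.3,165+p[1]/3.3-.3)
quad(t,[[(385,37),(525,71)],[(537,85),(513,195)],[(490,206),(355,170)],[(342,155),(368,48)]],.078,f)
quad(t,[[(70,30),(205,70)],[(215,85),(185,188)],[(170,198),(35,160)],[(22,150),(55,40)]],.014,f)
# side: box rim, lid top
quad(s,[[(75,88),(200,97)],[(213,110),(205,170)],[(190,183),(50,172)],[(39,160),(58,100)]],.078,g)
quad(s,[[(110,367),(280,382)],[(292,395),(286,535)],[(270,546),(80,525)],[(67,510),(93,380)]],.014,g)
print('garlic top', atz(t,*f((743,181)),.03),'side',atz(s,*g((133,57)),.04),proj(s,atz(t,*f((743,181)),.03)))
# bar top ends
print('bar',atz(t,*f((80,100)),.037),atz(t,*f((155,120)),.037))
m=cv2.inRange(cv2.cvtColor(t['color'],cv2.COLOR_RGB2HSV),(85,100,50),(105,255,255))
n,_,st,ce=cv2.connectedComponentsWithStats(m)
lab=_
for i in range(1,n):
    if st[i,4]>40:
        ys,xs=np.nonzero(lab==i)
        P=np.array([atz(t,x,y,.014 if st[i,4]>1000 else .08)[:2] for x,y in zip(xs,ys)],np.float32)
        print(st[i],ce[i],cv2.minAreaRect(P*1000))
# tabs
for nm,p in(('a',[(314,62),(303,110)]),('b',[(577,130),(568,178)])):
    print(nm,[atz(t,*f(q),.08).round(4) for q in p])
E
```

```text
centre [0.4752 0.0898] len [0.1474 0.1188 0.1478 0.1158] ang [-102.1  168.9   76.8  -11.3]
centre [0.4794 0.3771] len [0.1531 0.1177 0.1519 0.1212] ang [-104.5  166.9   76.8  -12.5]
centre [0.4742 0.0958] len [0.1191 0.1474 0.1153 0.1472] ang [ 168.5   76.1  -11.5 -102.4]
centre [0.4772 0.3822] len [0.1213 0.15   0.1163 0.1476] ang [ 168.7   75.2  -12.4 -102.9]
garlic top [ 0.43456292 -0.17884155  0.03      ] side [ 0.43668408 -0.14057078  0.04      ] (np.float64(348.80645172075856), np.float64(180.22312784897537))
bar [0.48786797 0.407672   0.037     ] [0.47255014 0.33966162 0.037     ]
[ 163  216   67   59 2748] [196.31222707 244.80167394] ((479.7480163574219, 378.29736328125), (152.86483764648438, 121.57915496826172), 75.4872817993164)
[261 225  20  26 314] [269.86305732 236.82802548] ((497.0314636230469, 184.9873504638672), (39.83575439453125, 56.962764739990234), 77.17140197753906)
[337 246  20  23 319] [346.8369906  257.03761755] ((454.14654541015625, -1.6612281799316406), (38.49702835083008, 56.920658111572266), 77.14925384521484)
a [array([0.5219, 0.1983, 0.08  ]), array([0.4806, 0.2057, 0.08  ])]
b [array([ 0.4705, -0.0264,  0.08  ]), array([ 0.4297, -0.0194,  0.08  ])]
```

```bash
cat >> h.py <<'E'
def go(*W):
    s=status.get_state();p=np.array(s['eef_pos']);y=s['ee_rot'][2]
    print('t',round(s['t'],2),'at',p.round(4),'rot',np.round(s['ee_rot'],3),'F',s['force'].round(1),'w',round(s['width'],4))
    for x in W:
        d=(np.array(x[:3])-p)*1000;c,n=np.cos(y),np.sin(y)
        print(np.round([c*d[0]+n*d[1],n*d[0]-c*d[1],-d[2]],1),'turn',round(-(x[3]-y),3))
E
python3 -c "
from h import *
go((.5,.25,.24,-.227),(.435,-.179,.12,-.227),(.435,-.179,.034,-.227))"
```

```text
t 0.1 at [0.2557 0.6242 0.2397] rot [ 3.14  -0.    -0.389] F [-0.1 -0.2 -0. ] w 0.0877
[ 3.679e+02  2.537e+02 -3.000e-01] turn -0.162
[470.5 675.3 119.7] turn -0.162
[470.5 675.3 205.7] turn -0.162
```

```bash
python3 -m jog '[[1,[368,254,0],-0.16],[1,[368,254,0],-0.16],[1,[368,254,0],-0.16],[1,[368,254,0],-0.16],[1,[368,254,0],-0.16],[1,[368,254,0],-0.16],[1,[368,254,0],-0.16],[1,[400,380,0],-0.16],[1,[400,380,0],-0.16],[1,[470,675,60],-0.16],[1,[470,675,60],-0.16],[1,[470,675,60],-0.16],[1,[470,675,60],-0.16],[1,[470,675,60],-0.16],[1,[470,675,60],-0.16],[1,[470,675,120],-0.16],[1,[470,675,120],-0.16],[1,[470,675,120],-0.16]]' 8
python3 - <<'E'
from h import *
d=grab('top','t1.png');a=d['color'][200:300,340:470,::-1];cv2.imwrite('pics/t1c.png',cv2.resize(a,None,fx=5,fy=5,interpolation=2))
go((.435,-.179,.036,-.227))
print(proj(d,(.435,-.179,.03)))
E
```

```text
t: 2.35
eef_pos: [0.4359, -0.1779, 0.1219]
ee_rot: [3.141, -0.001, -0.227]
force: [0.9, 0.5, 0.8]
width: 0.0877
gripper_force: 0.0
t 2.4 at [ 0.4364 -0.1778  0.1224] rot [ 3.142e+00 -2.000e-03 -2.270e-01] F [ 0.6 -0.4  0.4] w 0.0875
[-1.1  1.5 86.4] turn -0.0
(np.float64(415.4631654809832), np.float64(268.0361778263382))
```

View pics/t1c.png

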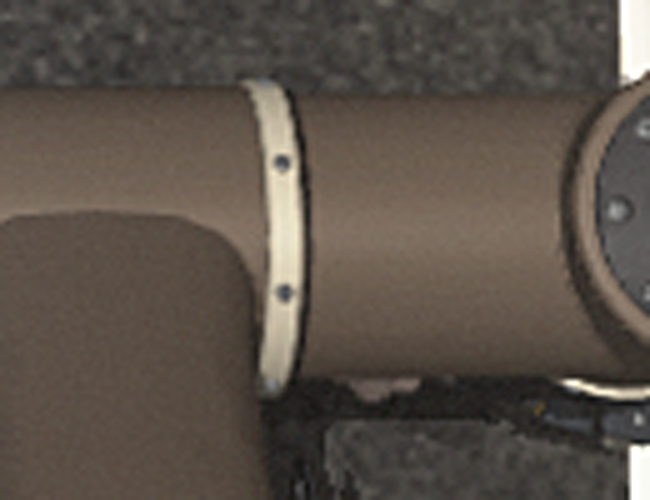

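The arm hides the garlic from above. The estimate is good enough, so I'll descend and close.

```bash
python3 -m jog '[[1,[-1,1,50],0],[1,[-1,1,89],0],[1,[-1,1,89],0],[-0.2,[-1,1,89],0],[-0.2,[-1,1,89],0],[-0.2,[-1,1,89],0],[-0.2,[-1,1,89],0],[-0.2,[-1,1,89],0],[-0.2,[-1,1,89],0]]' 8
python3 -c "
from h import *
go((.435,-.179,.16,-.227),(.475,.092,.16,-.227),(.475,.092,.037,-.227))"
```

```text
t: 3.52
eef_pos: [0.4343, -0.179, 0.0323]
ee_rot: [-3.142, -0.001, -0.228]
force: [-0.9, 1.1, 8.6]
width: 0.0552
gripper_force: 8.0
t 3.52 at [ 0.4343 -0.179   0.0323] rot [-3.142e+00 -1.000e-03 -2.280e-01] F [-0.9  1.1  8.6] w 0.0552
[   0.7   -0.2 -127.7] turn -0.001
[ -21.7 -273.2 -127.7] turn -0.001
[ -21.7 -273.2   -4.7] turn -0.001
```

```bash
python3 -m jog '[[-0.2,[0,0,-40],0],[-0.2,[0,0,-90],0],[-0.2,[0,0,-130],0],[-0.2,[-22,-273,-130],0],[-0.2,[-22,-273,-130],0],[-0.2,[-22,-273,-130],0],[-0.2,[-22,-273,-130],0],[-0.2,[-22,-273,-130],0],[-0.2,[-22,-273,-130],0],[-0.2,[-22,-273,-130],0],[-0.2,[-22,-273,-130],0],[-0.2,[-22,-273,-130],0]]' 12
python3 - <<'E'
from h import *
d=grab('side','s1.png');a=d['color'][110:260,270:430,::-1];cv2.imwrite('pics/s1c.png',cv2.resize(a,None,fx=4,fy=4,interpolation=2))
go((.475,.092,.037,-.227))
E
```

```text
t: 5.03
eef_pos: [0.4742, 0.0911, 0.1616]
ee_rot: [-3.142, -0.0, -0.23]
force: [0.7, -0.5, -0.4]
width: 0.0552
gripper_force: 12.0
t 5.08 at [0.4742 0.0912 0.1617] rot [-3.141 -0.    -0.23 ] F [-0.2 -1.3 -0.4] w 0.0555
[  0.6  -0.9 124.7] turn -0.003
```

View pics/s1c.png

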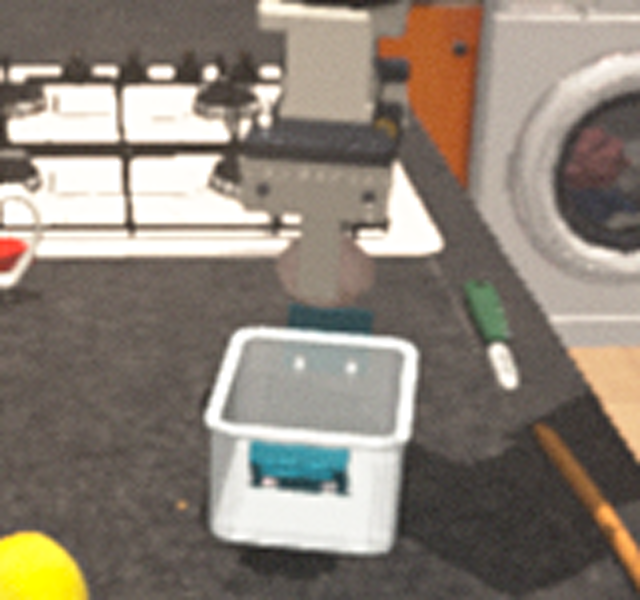

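The garlic is held upright by the fingers at crop (325,265), above the box, whose rim centre is near crop (312,385). Now I lower it in.

```bash
python3 -m jog '[[-0.2,[0,-1,40],0],[-0.2,[0,-1,80],0],[-0.2,[0,-1,100],0],[-0.2,[0,-1,115],0],[-0.2,[0,-1,121],0],[-0.2,[0,-1,125],0],[-0.2,[0,-1,125],0]]'
```

```text
t: 5.95
eef_pos: [0.4747, 0.093, 0.0369]
ee_rot: [-3.141, -0.0, -0.229]
force: [0.2, -0.1, -0.7]
width: 0.0549
gripper_force: 12.0
```

```bash
python3 -m jog '[[-0.2,[0,0,2],0],[0.2,[0,0,2],0],[0.65,[0,0,2],0],[0.65,[0,0,2],0],[0.65,[0,0,2],0],[0.65,[0,0,-15],0],[0.65,[0,0,-50],0],[0.65,[0,0,-110],0],[1,[0,0,-130],0]]'
python3 - <<'E'
from h import *
print(status.get_state()['q'].round(2))
go((.48,.379,.11,1.32),(.48,.379,.11,-1.82))
E
```

```text
t: 7.08
eef_pos: [0.4759, 0.0937, 0.1701]
ee_rot: [-3.138, -0.004, -0.228]
force: [-0.5, 0.3, -1.4]
width: 0.0776
gripper_force: 0.0
[ 0.6   0.1  -0.5   0.   -0.96  0.74]
t 7.08 at [0.4759 0.0937 0.1701] rot [-3.138 -0.004 -0.228] F [-0.5  0.3 -1.4] w 0.0776
[ -60.6 -278.9   60.1] turn -1.548
[ -60.6 -278.9   60.1] turn 1.592
```

```bash
python3 -m jog '[[1,[-61,-279,0],1.59],[1,[-61,-279,0],1.59],[1,[-61,-279,0],1.59],[1,[-61,-279,0],1.59],[1,[-61,-279,0],1.59],[1,[-61,-279,0],1.59],[1,[-61,-279,0],1.59],[1,[-61,-279,0],1.59],[1,[-61,-279,0],1.59],[1,[-61,-279,40],1.59],[1,[-61,-279,60],1.59]]'
python3 - <<'E'
from h import *
d=grab('side','s2.png');a=d['color'][150:350,290:450,::-1];cv2.imwrite('pics/s2c.png',cv2.resize(a,None,fx=3,fy=3,interpolation=2))
d=grab('top','t2.png')
go((.4795,.379,.031,-1.82))
E
```

```text
t: 8.45
eef_pos: [0.4775, 0.3777, 0.1046]
ee_rot: [3.14, -0.002, -1.819]
force: [0.2, 0.0, -0.1]
width: 0.0875
gripper_force: 0.0
t 8.55 at [0.4771 0.3771 0.1039] rot [ 3.139 -0.004 -1.819] F [-0.9 -0.1  0.2] w 0.0876
[-2.4 -1.8 72.9] turn 0.001
```

View pics/s2c.png

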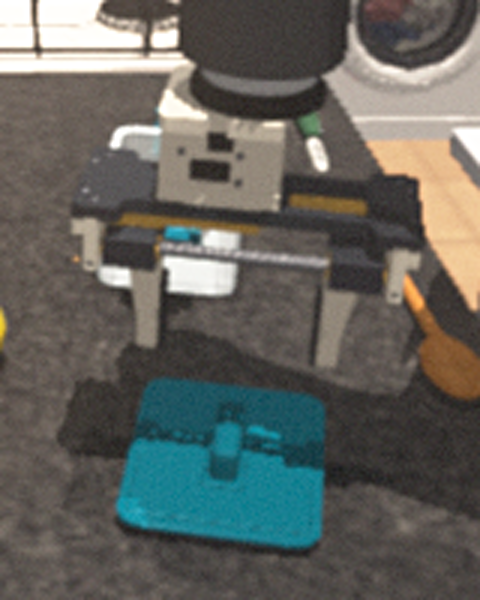

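Fingers straddle the bar (tips at crop (147,345) and (327,362), bar at (225,450)). Descend and grip.

```bash
python3 -m jog '[[1,[-2,-2,40],0],[1,[-2,-2,68],0],[1,[-2,-2,73],0],[1,[-2,-2,73],0],[-0.7,[-2,-2,73],0],[-0.7,[-2,-2,73],0],[-0.7,[-2,-2,73],0],[-0.7,[-2,-2,73],0],[-0.7,[-2,-2,73],0],[-0.7,[-2,-2,73],0],[-0.7,[-2,-2,73],0]]' 40
python3 - <<'E'
from h import *
go()
E
```

```text
t: 9.93
eef_pos: [0.4807, 0.3799, 0.0335]
ee_rot: [3.142, -0.0, -1.819]
force: [1.2, 1.0, 0.0]
width: 0.0233
gripper_force: 0.0
t 9.93 at [0.4807 0.3799 0.0335] rot [ 3.142 -0.    -1.819] F [1.2 1.  0. ] w 0.0233
```

```bash
python3 -m jog '[[-0.8,[0,0,1],0],[-0.8,[0,0,1],0],[-0.8,[0,0,1],0]]' 40
python3 - <<'E'
from h import *
go((.4755,.0925,.15,-1.797))
E
```

```text
t: 10.3
eef_pos: [0.4807, 0.38, 0.0331]
ee_rot: [-3.142, 0.0, -1.819]
force: [-2.6, 0.3, 5.0]
width: 0.0177
gripper_force: 40.0
t 10.3 at [0.4807 0.38   0.0331] rot [-3.142  0.    -1.819] F [-2.6  0.3  5. ] w 0.0177
[ 280.   -65.5 -116.9] turn -0.022
```

```bash
python3 -m jog '[[-0.8,[0,0,-30],0],[-0.8,[0,0,-70],0],[-0.8,[0,0,-117],0],[-0.8,[280,-65,-117],-0.02],[-0.8,[280,-65,-117],-0.02],[-0.8,[280,-65,-117],-0.02],[-0.8,[280,-65,-117],-0.02],[-0.8,[280,-65,-117],-0.02],[-0.8,[280,-65,-117],-0.02],[-0.8,[280,-65,-117],-0.02],[-0.8,[280,-65,-117],-0.02],[-0.8,[280,-65,-117],-0.02],[-0.8,[280,-65,-117],-0.02]]'
python3 - <<'E'
from h import *
go()
d=grab('side','s3.png');a=d['color'][130:270,270:430,::-1];a=cv2.resize(a,None,fx=4,fy=4,interpolation=2)
b=grab('top','t3.png')['color'][200:300,240:380,::-1];b=cv2.resize(b,None,fx=4,fy=4,interpolation=2)
cv2.imwrite('pics/s3c.png',a);cv2.imwrite('pics/t3c.png',b)
E
```

```text
t: 11.92
eef_pos: [0.475, 0.0931, 0.1494]
ee_rot: [3.141, -0.0, -1.798]
force: [0.3, 0.3, -0.6]
width: 0.0176
gripper_force: 40.0
t 11.93 at [0.475  0.0931 0.1494] rot [ 3.141 -0.    -1.798] F [ 0.3  0.3 -0.6] w 0.0176
```

View pics/s3c.png

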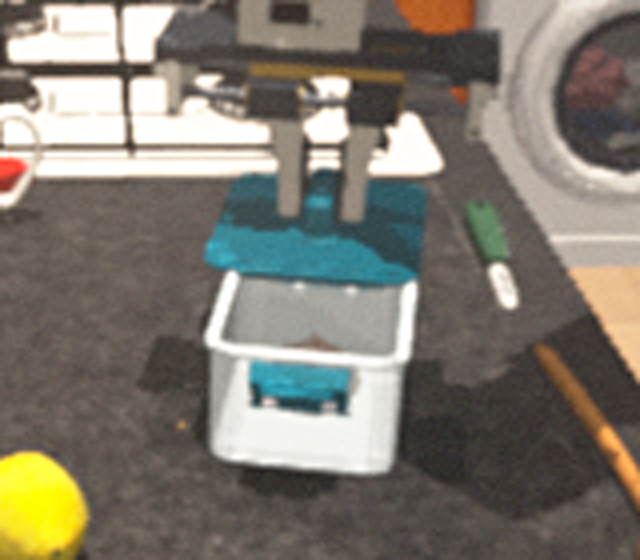

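The lid is held level over the box (lid front edge crop (215,268)-(405,283), rim front edge (205,345)-(408,360)), and the garlic shows inside at (320,342). I'll compare lid and box by back-projection.

Run:
```python
from h import *
s=np.load('side.npz')
g=lambda p:(270+p[0]/4-.3,130+p[1]/4-.3)
print('lid');quad(s,[[(240,175),(310,177)],[(428,195),(419,262)],[(405,282),(218,268)],[(205,250),(230,188)]],.130,g)
print('front z.125',[atz(s,*g(p),.125).round(4) for p in((218,268),(312,275.5),(405,282))])
print('left z.13',[atz(s,*g(p),.13).round(4) for p in((206,250),(230,188))],'right',[atz(s,*g(p),.13).round(4) for p in((419,262),(428,195))])
print('rim front z.078',[atz(s,*g(p),.078).round(4) for p in((212,346),(306,353),(400,360))])
print('rim left',[atz(s,*g(p),.078).round(4) for p in((205,335),(224,280))],'right',[atz(s,*g(p),.078).round(4) for p in((412,345),(418,290))])
```

```text
lid
centre [0.4748 0.0986] len [0.1228 0.1572 0.1203 0.1436] ang [ 174.7   76.1  -11.7 -103.5]
front z.125 [array([0.5398, 0.1507, 0.125 ]), array([0.4881, 0.162 , 0.125 ]), array([0.4374, 0.1719, 0.125 ])]
left z.13 [array([0.5456, 0.1369, 0.13  ]), array([0.5235, 0.0422, 0.13  ])] right [array([0.4268, 0.1561, 0.13  ]), array([0.402 , 0.0556, 0.13  ])]
rim front z.078 [array([0.5422, 0.1548, 0.078 ]), array([0.4895, 0.165 , 0.078 ]), array([0.4373, 0.1752, 0.078 ])]
rim left [array([0.5452, 0.1407, 0.078 ]), array([0.5277, 0.0652, 0.078 ])] right [array([0.427 , 0.1568, 0.078 ]), array([0.4094, 0.0826, 0.078 ])]
```

View pics/t3c.png

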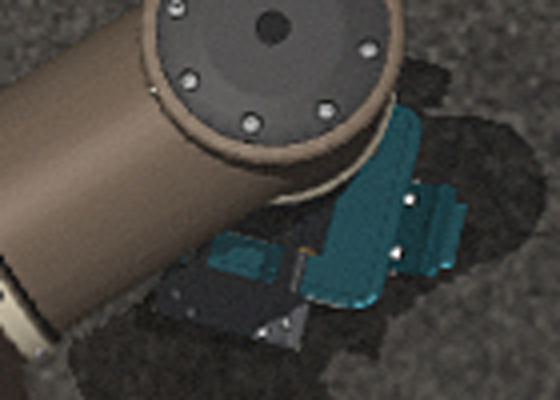

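Run:
```python
from h import *
t=np.load('top.npz')
g=lambda p:(240+p[0]/4-.3,200+p[1]/4-.3)
f=lambda p:(155+p[0]/2.85-.3,205+p[1]/2.85-.3)
L=np.array([.227,.974]);X=np.array([.974,-.227]);c=np.array([.4755,.092])
def rep(n,q,ps,z):
    for p in ps:
        w=atz(t,*q(p),z)[:2]-c;print(n,p,'along',round(w@L*1000,1),'across',round(w@X*1000,1))
rep('lid -y end',g,[(420,125),(401,205),(382,285)],.130)
rep('lid -x side',g,[(320,300),(350,304)],.127)
rep('rim end -y',f,[(536,90),(525,140),(514,190)],.078)
rep('rim end +y',f,[(366,57),(355,102),(344,148)],.078)
rep('rim -x',f,[(360,172),(425,189),(490,206)],.078)
rep('rim +x',f,[(385,37),(455,54),(525,71)],.078)
```

```text
lid -y end (420, 125) along -74.1 across 52.0
lid -y end (401, 205) along -74.9 across 3.9
lid -y end (382, 285) along -75.7 across -43.5
lid -x side (320, 300) along -43.5 across -60.6
lid -x side (350, 304) along -60.7 across -58.4
rim end -y (536, 90) along -74.5 across 46.5
rim end -y (525, 140) along -76.0 across 2.8
rim end -y (514, 190) along -77.4 across -40.4
rim end +y (366, 57) along 72.6 across 36.9
rim end +y (355, 102) along 71.4 across -2.8
rim end +y (344, 148) along 70.0 across -42.8
rim -x (360, 172) along 51.6 across -58.8
rim -x (425, 189) along -4.9 across -58.6
rim -x (490, 206) along -61.3 across -58.5
rim +x (385, 37) along 61.5 across 57.7
rim +x (455, 54) along -0.1 across 58.9
rim +x (525, 71) along -61.5 across 60.0
```

```bash
python3 -m jog '[[-0.8,[0,0,25],0],[-0.8,[0,0,34],0],[-0.8,[0,0,39],0],[-0.8,[0,0,42],0],[-0.8,[0,0,42],0]]'
python3 -c "
from h import *
go();print(status.get_state()['moment'])"
```

```text
t: 12.65
eef_pos: [0.4752, 0.0926, 0.1078]
ee_rot: [-3.141, 0.0, -1.799]
force: [-1.0, 0.7, -1.8]
width: 0.0175
gripper_force: 40.0
t 12.65 at [0.4752 0.0926 0.1078] rot [-3.141  0.    -1.799] F [-1.   0.7 -1.8] w 0.0175
[ 0.13023883 -0.07639704 -0.03277114]
```

```bash
python3 -m jog '[[-0.8,[0,0,2],0],[-0.8,[0,0,3],0],[-0.8,[0,0,4],0],[-0.8,[0,0,4],0]]'
python3 -c "
from h import *
go();print(status.get_state()['moment'])"
```

```text
t: 13.15
eef_pos: [0.475, 0.0925, 0.1035]
ee_rot: [3.142, -0.0, -1.799]
force: [0.5, 0.4, -1.5]
width: 0.0178
gripper_force: 40.0
t 13.15 at [0.475  0.0925 0.1035] rot [ 3.142 -0.    -1.799] F [ 0.5  0.4 -1.5] w 0.0178
[ 0.07634576 -0.03671872 -0.08264157]
```

Nearly home with no force. Press down to seat it.

```bash
python3 -m jog '[[-0.8,[0,0,1],0],[-0.8,[0,0,2],0],[-0.8,[0,0,3],0],[-0.8,[0,0,3],0]]'
python3 - <<'E'
from h import *
go();print(status.get_state()['moment'])
E
```

```text
t: 13.65
eef_pos: [0.4751, 0.0926, 0.102]
ee_rot: [-3.141, 0.0, -1.798]
force: [-6.9, -1.3, 15.9]
width: 0.0176
gripper_force: 40.0
t 13.65 at [0.4751 0.0926 0.102 ] rot [-3.141  0.    -1.798] F [-6.9 -1.3 15.9] w 0.0176
[ 0.23242044  2.65849877 -0.00331224]
```

```bash
python3 -m jog '[[-0.3,[0,0,0],0],[0,[0,0,0],0],[0,[0,0,0],0],[0,[0,0,-30],0],[-1,[0,0,-85],0],[-1,[-60,0,-85],0],[-1,[-110,0,-85],0],[-1,[-150,0,-85],0],[-1,[-150,0,-85],0]]' 20
python3 - <<'E'
from h import *
d=grab('side','s4.png');a=d['color'][130:270,270:430,::-1];a=cv2.resize(a,None,fx=4,fy=4,interpolation=2)
b=grab('top','t4.png')['color'][200:300,240:380,::-1];b=cv2.resize(b,None,fx=4,fy=4,interpolation=2)
b=cv2.copyMakeBorder(b,0,160,0,0,0)
c=np.hstack([a,b]);cv2.imwrite('pics/v4.png',cv2.resize(c,None,fx=.66,fy=.66,interpolation=cv2.INTER_AREA))
L=np.array([.227,.974])
def pt(a,z):return (.475+a*.227,.092+a*.974,z,-1.798)
go(pt(.150,.078),pt(.124,.080),pt(.116,.085),pt(.107,.091),pt(.099,.093),pt(.095,.093))
E
```

```text
t: 14.78
eef_pos: [0.5094, 0.241, 0.1848]
ee_rot: [3.141, -0.001, -1.797]
force: [-0.2, -0.1, -0.4]
width: 0.002
gripper_force: 0.0
t 14.88 at [0.5086 0.2387 0.1849] rot [ 3.141e+00 -1.000e-03 -1.798e+00] F [-0.3 -0.3 -0.5] w 0.0004
[  0.5  -0.6 106.9] turn -0.0
[ 26.5  -0.6 104.9] turn -0.0
[34.5 -0.5 99.9] turn -0.0
[43.5 -0.5 93.9] turn -0.0
[51.5 -0.5 91.9] turn -0.0
[55.5 -0.5 91.9] turn -0.0
```

View pics/v4.png

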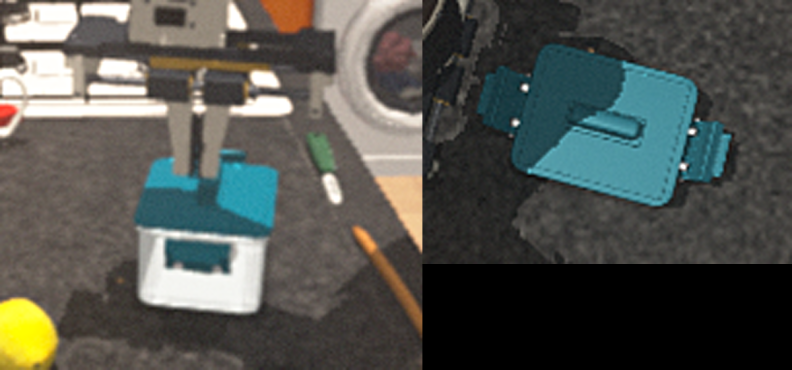

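Lid lies flat on the rim: in the left pane its front edge is (138,228)-(272,237), and in the right pane it covers the whole rim, with the clips at (500,97) and (710,152). Now I close the +y clip.

```bash
python3 -m jog '[[-1,[0,0,60],0],[-1,[0,0,107],0],[-1,[10,0,107],0],[-1,[22,0,106],0],[-1,[27,0,104],0],[-1,[31,0,102],0],[-1,[35,0,100],0],[-1,[39,0,97],0],[-1,[43,0,94],0],[-1,[47,0,93],0],[-1,[50,0,92],0],[-1,[50,0,92],0]]'
```

```text
t: 16.38
eef_pos: [0.4975, 0.19, 0.0933]
ee_rot: [3.141, 0.0, -1.799]
force: [-0.3, 2.6, -0.3]
width: 0.0006
gripper_force: 1.6
```

```bash
python3 -m jog '[[-1,[2,0,0],0],[-1,[3,0,0],0],[-1,[4,0,0],0],[-1,[4,0,0],0]]'; python3 -c "
from h import *
go()"
```

```text
t: 16.88
eef_pos: [0.4976, 0.1891, 0.0936]
ee_rot: [-3.14, 0.005, -1.798]
force: [-1.7, 14.4, -3.3]
width: 0.0007
gripper_force: 6.9
t 16.88 at [0.4976 0.1891 0.0936] rot [-3.14   0.005 -1.798] F [-1.7 14.4 -3.3] w 0.0007
```

```bash
python3 -m jog '[[-1,[2,0,0],0],[-1,[4,0,0],0],[-1,[4,0,0],0]]'; python3 -m jog '[[-1,[-10,0,0],0],[-1,[-40,0,0],0],[-1,[-40,0,-50],0],[-1,[-40,0,-100],0],[-1,[0,0,-110],0],[-1,[245,0,-110],0],[-1,[245,0,-110],0],[-1,[245,0,-110],0],[-1,[245,0,-110],0],[-1,[245,0,-110],0],[-1,[245,0,-110],0]]'
python3 - <<'E'
from h import *
def pt(a,z):return (.475+a*.227,.092+a*.974,z,-1.798)
go(pt(-.150,.072),pt(-.128,.074),pt(-.099,.093))
E
```

```text
t: 17.25
eef_pos: [0.4977, 0.1882, 0.0938]
ee_rot: [-3.139, 0.01, -1.798]
force: [-2.0, 26.8, -8.0]
width: 0.0006
gripper_force: 12.6
t: 18.62
eef_pos: [0.44, -0.0571, 0.2034]
ee_rot: [3.141, -0.001, -1.8]
force: [0.0, -0.3, -0.3]
width: 0.0006
gripper_force: 0.0
t 18.62 at [ 0.44   -0.0571  0.2034] rot [ 3.141e+00 -1.000e-03 -1.800e+00] F [ 0.  -0.3 -0.3] w 0.0006
[ -3.1  -0.3 131.4] turn -0.002
[-25.1  -0.3 129.4] turn -0.002
[-54.1  -0.2 110.4] turn -0.002
```

```bash
python3 -m jog '[[-1,[0,0,60],0],[-1,[0,0,115],0],[-1,[0,0,130],0],[-1,[-15,0,130],0],[-1,[-25,0,129],0],[-1,[-30,0,126],0],[-1,[-34,0,123],0],[-1,[-38,0,120],0],[-1,[-42,0,117],0],[-1,[-46,0,114],0],[-1,[-50,0,112],0],[-1,[-53,0,111],0],[-1,[-55,0,110],0],[-1,[-57,0,110],0],[-1,[-57,0,110],0]]'
```

```text
t: 20.5
eef_pos: [0.4512, -0.005, 0.0926]
ee_rot: [3.138, -0.008, -1.799]
force: [5.8, -26.1, -6.3]
width: 0.0002
gripper_force: 12.3
```

Firm stop at the mirror-image position. I'll retreat and inspect.

```bash
python3 -m jog '[[-1,[15,0,0],0],[-1,[50,0,0],0],[-1,[50,0,-60],0],[-1,[50,0,-120],0],[-1,[200,0,-120],0],[-1,[200,0,-120],0],[-1,[200,0,-120],0],[-1,[200,0,-120],0]]'
python3 - <<'E'
from h import *
a=grab('side','s5.png')['color'][150:270,310:400,::-1];a=cv2.resize(a,None,fx=4.4,fy=4.4,interpolation=2)
b=grab('top','t5.png')['color'][200:300,255:365,::-1];b=cv2.resize(b,(396,360),interpolation=2)
b=cv2.copyMakeBorder(b,0,a.shape[0]-360,0,0,0)
cv2.imwrite('pics/v5.png',np.hstack([a,b]));go()
E
```

```text
t: 21.5
eef_pos: [0.4078, -0.1971, 0.2136]
ee_rot: [-3.141, 0.0, -1.802]
force: [0.2, 0.2, 0.3]
width: 0.0002
gripper_force: 0.0
t 21.6 at [ 0.4082 -0.1958  0.2136] rot [-3.141  0.    -1.8  ] F [ 0.8  0.1 -0.1] w 0.0003
```

View pics/v5.png

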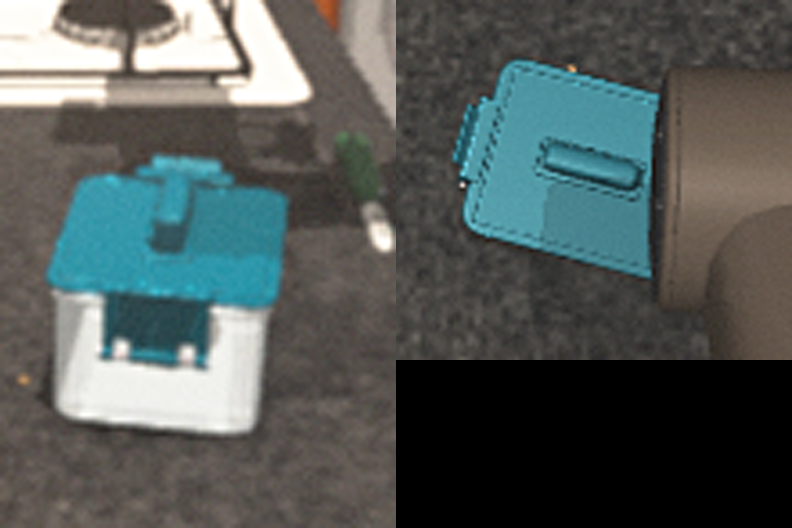

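Both clips stand upright with their hooks over the lid edge (near clip at left pane (155,325), far clip at (185,170), +y hook at right pane (485,140)). The lid is flat and the arm is clear of everything.

```bash
python3 -c "
from h import *
print(order.job_done())"
```

```text
the job is handed in; nothing more can be done
None
```

I put the garlic in the box, seated the lid flat on the rim, pushed both clips up to their stops, and handed the job in at about 21.6 s; the judge's result was not shown.

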